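# Refill the flow lane and clip on the full marker

## Robot

A 6-joint arm with a two-finger parallel gripper is mounted at the origin on the work surface; the furniture and walls round the work are solid. World frame = base frame: x ahead of the robot, y to its left, z up, the work surface at z = 0. Lengths are in m, angles in rad, forces in N, time in s.
With the tool pointing down it reaches from about 0.325 to 0.85 m from the base axis. Payload 4.4 kg.
Tool frame: the origin (TCP) lies at the very end of the fingers, on their centre line; the grasp point (between the pads) lies 19 mm behind it (robot.grasp_offset is the y of the grasp point in the tool frame, in m); y points along the fingers, z is the direction in which the jaws open and shut, and the axes are right-handed (so a half turn about y gives the same grasp; the last joint's range is limited). The gripper opens to 94 mm and grips with 3 to 60 N. Pads are 16 mm wide; open, the fingers measure 119 mm over their backs; the gripper's body (75 mm by 177 mm) begins 78 mm behind the grasp point.
Start: joints at [1.024, 0.207, 1.542, -0, 1.393, -0.15], TCP at [0.222, 0.531, 0.205] pointing down, gripper open.
Joint ranges: [-2.73, 2.73], [-0.86, 2.22], [0.23, 2.46], [-1.11, 4.25], [0.08, 2.63], [-2.82, 2.82]. Speed limits (rad/s): [2.79, 2.79, 3.14, 3.14, 3.14, 3.14].

## Interface

Orientations are given as a unit quaternion [x, y, z, w].
In Python, from bench import robot, read_camera, camera_params gives the robot as it stands.
- The arm moves only by the tool arm_command, never from a script. Its argument "series" is a list of rows, each an object of numbers: "wx", "wy", "wz": the turn, a rotation vector about the tool's x, y, z in rad; "tx", "ty", "tz": the shift along the tool's x, y, z in m; "jaw": the closure, from 0 (fully open) to 1 (shut). A call has 1 to 20 rows; each row is the pose to reach, as a shift and turn from the pose measured when the call began, along the tool's axes at that moment; what a row does not reach only later rows make up. A row lasts 1/8 s, in which the tool goes at most 62.5 mm and 10.7 degrees, less where a joint would pass 70% of its speed; a pose out of reach is approached as far as the arm can. A call with a gripper value outside its range is refused whole. The fingers move at their own pace and stop on an object; "grip_force" is the grip in N (left out, the last holds). Time passes only in rows, so rows that repeat a pose let the fingers close. It gives the time, the measured TCP pose, the force and the opening at its end, in the units of the state.
- robot.get_obs(): the state, without advancing time (a new reading comes with each control period).
- read_camera(name): name is "side" or "top" or "wrist"; returns the picture (420x560x3 uint8, red, green, blue); there is no depth.
- camera_params(name): a dict with "vfov" (degrees; the focal length in pixels is half the picture's height over the tangent of half this angle, whatever the lens; pixels are square), "cx", "cy" (the principal point, pixels), "k1" (the pictures are not rectified: a ray, as slopes to the right and down, at radius r is drawn at 1 + k1 r^2 times it, then the intrinsics apply), "world_from_camera" (4x4, takes a point from camera to world coordinates); the wrist camera has in their place "T_tool_cam" (4x4, takes a point from camera to tool coordinates, whose origin is the TCP and whose axes are the tool frame's). Camera axes: x right, y down, z forward; pixel columns grow to the right and rows downward; lengths in m; the calibration is good to about 2 mm. A picture is of the moment at which its call begins: read the wrist's pose just before it. camera_params takes no time and is no camera call.
- robot.hand_in(): hands the job in, once; it reports no verdict.
The state is a dict: "time": time; "joint_positions": joint angles; "joint_vel": joint speeds; "joint_torque": joint torques, N m; "ee_pos": TCP position; "orientation": TCP orientation; "ft_force": force on the tool from outside, world axes, zero at the start; "torque": the same for the moment, N m; "opening": opening from 0.0 (shut) to 1.0 (fully open).
Only numpy, scipy, OpenCV 4.12 (cv2) and the standard library are available. Lean on these libraries where they do the work, as an engineer would, in place of code of your own. Each camera call takes 0.05 s, during which the arm holds its last target. There are 200 camera calls.

## Task

Refill the sloping lane and mark it full: set the carton with the red band lengthwise and right way up in the lane so that it slides down against the stop, then the carton with the blue band in the same way, so that it comes to rest against the first. Then squeeze the yellow-handled spring clip open, take it off its steel stand and let it close on the top edge of the green tab at the lane's low end, upright, square to the tab and with the full width of its jaws on it. Leave the roll of black tape and the side cutter where they lie.

Things in the scene. Friction and masses are not known exactly. Their poses are not given: they have to be found in the camera images.
- red_carton_mid (a point): Centre of the small brown carton with a red band, a rigid closed box 58 (x) x 95 (y, its length) x 48 mm high (z), about 0.12 kg. It starts right way up on the bench. z points up out of its top.
- blue_carton_mid (a point): Centre of the small white carton with a blue band, a rigid closed box 60 (x) x 85 (y, its length) x 60 mm high (z), about 0.12 kg. It starts right way up on the bench. z points up out of its top.
- lane_stop (a point): Point of the fixed flow lane: middle of its width where the top of the white floor meets the black stop (28 mm high) at the low end, 35 mm above the bench. x points up the lane along the floor (22 degrees above level), y level across it, z square to the floor. Red carton at rest against the stop: centre at x = 48 mm; blue one behind it: x = 138 mm.
- lane_high (a point): Middle of the lane floor's open high end, 230 mm up the floor from the stop, 120 mm above the bench; axes level (z up). The floor is slippery and steep enough for the cartons to slide down by themselves. It is 72 mm wide between low aluminium side walls that reach 19 mm above it and lean outward (82 mm apart at the top).
- tab_top (a point): Middle of the top edge of the green upright tab fixed at the lane's low end, 30 mm beyond the stop and 150 mm above the bench. The tab is a plate 5 mm thick (y) and 70 mm wide (x); z is up. Its faces look along the lane (y: level, away from the lane's high end).
- stand_top (a point): Middle of the top edge of the steel plate of the fixed clip stand, 90 mm above the bench. The plate is 5 mm thick (y) and 60 mm wide (x), on a dark base 80 x 64 x 8 mm. The clip starts here, closed on the middle of this edge.
- clip_pivot (a point): Hinge pin of the loose spring clip (0.12 kg, 25 mm wide, 105 mm tall), midway between its arms. x along the pin, y the squeezing direction, z up (the frame rides on one arm and leans 0.2 rad about x when squeezed). The jaws grip 21 to 45 mm below the pin; fully squeezed they are 15 mm apart there at the top, 24 mm at the mouth. The pin starts 24 mm above the stand's edge.
- clip_handles (a point): Point midway between the clip's yellow handles, 39 mm above the pin; same axes. The handles reach from 18 to 61 mm above the pin and spread upward: outer faces 48 mm apart here, 57 mm at the top; fully squeezed, to the clip's own end stop, they stand parallel, 32 mm apart outside. Squeezing them together opens the jaws below.
- clip_arm (a joint): Opening angle of the clip, rad: 0 when closed on a 5 mm plate, -0.11 when shut on nothing, 0.42 when fully squeezed. The spring needs about 10 N on each handle to begin to open and 15 N for fully open.
- board_foot (a point): Point on the bench at the foot of the white sheet that leans against the wall behind the work, across the whole width of the work (x ahead of the robot, z up). Its face rises from here, leaning 14 degrees away from the robot, so wide swings of the gripper hit it.
- tape_roll: Roll of black tape lying flat, 58 mm across, 19 mm high, loose on the bench; origin under its centre. To be left alone.
- side_cutter: Side cutter with blue handles lying flat, 157 mm long (its y), 62 x 13 mm, loose; origin under its centre. To be left alone.

How it is judged:
By the outcome, as a careful person would: the job done as asked, in the order asked, and still so for the second after the job is handed in, with the robot touching nothing.
It also fails if it takes over 72 s, if anything falls off the work surface, if the arm or the gripper's body presses on something with over 40 N, if the wrist force passes 120 N, or if a joint passes its speed limit or range.

## Working session

There is one attempt and no reset: what is moved stays moved. The work goes in short steps, Python scripts to look and compute and a tool call to move; the robot and the scene stay as the last step left them, time stands still between calls to the robot, and variables do not carry over. Pictures are saved under pics/ and viewed, about 8 in all and at most 12, crops included, and the job is handed in when it is done.

Besides the shell and the picture viewer there is one more tool, called after ">>>" as a command line: name --argument value ..., lists and objects as JSON in quotes. arm_command: Moves the arm, as the interface text tells. Its arguments: {"type":"object","properties":{"series":{"type":"array","items":{"type":"object","properties":{"wx":{"type":"number"},"wy":{"type":"number"},"wz":{"type":"number"},"tx":{"type":"number"},"ty":{"type":"number"},"tz":{"type":"number"},"jaw":{"type":"number"}}}},"grip_force":{"type":"number"}},"required":["series"]}

```bash
ls; mkdir -p pics; python3 - <<'E'
from bench import robot, read_camera, camera_params
import cv2, numpy as np
np.set_printoptions(precision=4,suppress=True)
o=robot.get_obs(); print(o, robot.grasp_offset)
for n in ["side","top","wrist"]:
    im=read_camera(n); cv2.imwrite(f"pics/{n}0.png",im[:,:,::-1]); print(n,camera_params(n))
a=[cv2.imread(f"pics/{n}0.png") for n in ["side","top"]]
E
```

```text
pics
{'time': 0.0, 'joint_positions': array([ 1.0245,  0.2074,  1.5429, -0.    ,  1.3935, -0.1505]), 'joint_vel': array([-0.0027, -0.001 , -0.001 ,  0.0007, -0.0001,  0.0003]), 'joint_torque': array([  0.0004, -37.0875, -28.1418,   0.07  ,   0.0362,  -0.0002]), 'ee_pos': array([0.2213, 0.5299, 0.2043]), 'orientation': array([ 0.6941, -0.1393,  0.1387, -0.6926]), 'ft_force': array([-0.0803,  0.0689,  0.4526]), 'torque': array([0.0228, 0.0099, 0.0068]), 'opening': 0.9986776646267984} -0.0188
side {'vfov': 56.08830362634589, 'cx': 280.70003611223433, 'cy': 210.1889561333009, 'k1': -0.07939797969040344, 'world_from_camera': array([[ 0.9999,  0.0107,  0.0026,  0.4142],
       [ 0.001 , -0.328 ,  0.9447, -0.9283],
       [ 0.011 , -0.9446, -0.328 ,  0.4215],
       [ 0.    ,  0.    ,  0.    ,  1.    ]])}
top {'vfov': 55.927796796398844, 'cx': 281.8294344522183, 'cy': 212.20783179970073, 'k1': 0.01883930261999232, 'world_from_camera': array([[ 0.1094, -0.9729,  0.2037,  0.1939],
       [-0.994 , -0.1077,  0.0194, -0.0942],
       [ 0.003 , -0.2046, -0.9788,  1.0779],
       [ 0.    ,  0.    ,  0.    ,  1.    ]])}
wrist {'vfov': 58.62420861943087, 'cx': 284.7183674241019, 'cy': 209.15236501838456, 'k1': -0.021249730354112803, 'T_tool_cam': array([[ 0.0002,  0.9737,  0.228 , -0.0655],
       [-0.0003, -0.228 ,  0.9737, -0.1785],
       [ 1.    , -0.0003,  0.0002, -0.0006],
       [ 0.    ,  0.    ,  0.    ,  1.    ]])}
```

View pics/top0.png

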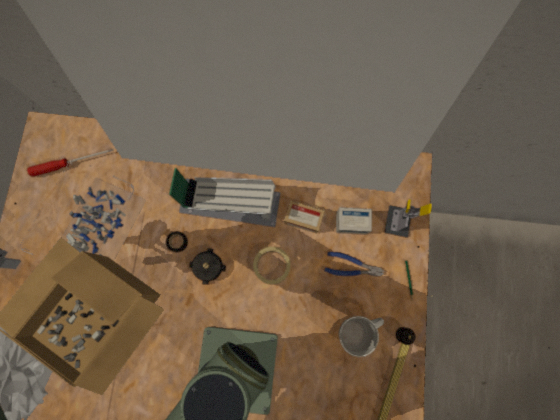

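View pics/side0.png

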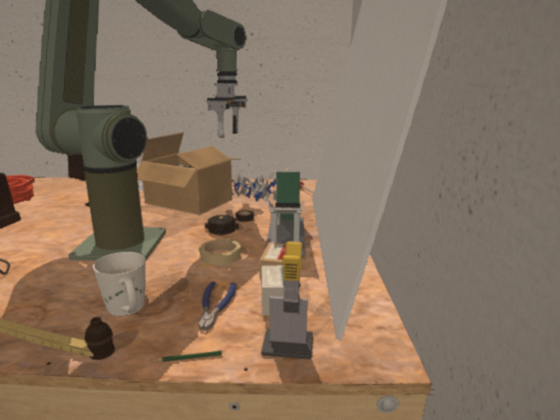

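The top view shows lane x≈185-280,y≈180-222 with the green tab at the left, red carton (304,215), blue carton (354,220), and the stand and clip (402,218). The side view shows them in line along −y, with the board just behind.

```bash
cat > h.py <<'E'
import cv2, numpy as np
from scipy.spatial.transform import Rotation as R
from bench import robot, read_camera, camera_params
np.set_printoptions(precision=4,suppress=True)
def cam(n):
    p=camera_params(n); f=210/np.tan(np.radians(p["vfov"]/2))
    if n=="wrist":
        o=robot.get_obs(); T=np.eye(4); T[:3,:3]=R.from_quat(o["orientation"]).as_matrix(); T[:3,3]=o["ee_pos"]; T=T@p["T_tool_cam"]
    else: T=p["world_from_camera"]
    return dict(f=f,cx=p["cx"],cy=p["cy"],k=p["k1"],T=np.array(T))
def ray(c,uv):
    d=(np.atleast_2d(uv).astype(float)-[c["cx"],c["cy"]])/c["f"]; s=d.copy()
    for _ in range(20): s=d/(1+c["k"]*(s**2).sum(1,keepdims=True))
    v=np.c_[s,np.ones(len(s))]@c["T"][:3,:3].T
    return c["T"][:3,3],v
def onz(c,uv,z):
    o,v=ray(c,uv); return o+v*((z-o[2])/v[:,2])[:,None]
def proj(c,P):
    q=(np.atleast_2d(P)-c["T"][:3,3])@c["T"][:3,:3]; s=q[:,:2]/q[:,2:]
    return s*(1+c["k"]*(s**2).sum(1,keepdims=True))*c["f"]+[c["cx"],c["cy"]]
def tri(c1,u1,c2,u2):
    (o1,d1),(o2,d2)=ray(c1,u1),ray(c2,u2); d1,d2=d1[0],d2[0]
    s=np.linalg.lstsq(np.c_[d1,-d2],o2-o1,rcond=None)[0]; a,b=o1+s[0]*d1,o2+s[1]*d2
    return (a+b)/2,np.linalg.norm(a-b)
E
python3 - <<'E'
from h import *
im=cv2.imread("pics/top0.png"); s=im[160:285,160:440]
cv2.imwrite("pics/topc.png",cv2.resize(s,None,fx=2.85,fy=2.85,interpolation=cv2.INTER_CUBIC))
c=cam("top")
for n,uv,z in [("lane high",(275,197),.12),("red",(304,213),.048),("blue",(354,216),.06),("stand",(402,218),.09),("tab",(180,187),.15),("base",(215,400),.3)]: print(n,onz(c,uv,z))
E
```

```text
lane high [[ 0.4299 -0.054   0.12  ]]
red [[ 0.4126 -0.1326  0.048 ]]
blue [[ 0.4165 -0.2633  0.06  ]]
stand [[ 0.4182 -0.3799  0.09  ]]
tab [[0.4219 0.1763 0.15  ]]
base [[-0.0045  0.0039  0.3   ]]
```

View pics/topc.png

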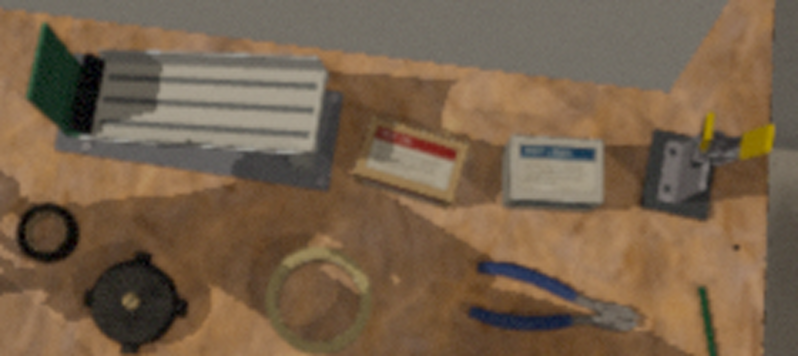

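```bash
cat >> h.py <<'E'
def down(yaw, tilt=0):
    """tool R: fingers down; jaw axis z at angle yaw from world +x; tilt = rotation about world x axis"""
    z=np.array([np.cos(yaw),np.sin(yaw),0]); y=np.array([0,0,-1.]); x=np.cross(y,z)
    return R.from_euler("x",tilt).as_matrix()@np.c_[x,y,z]
def go(pos,Rt,grasp=False):
    o=robot.get_obs(); R0=R.from_quat(o["orientation"]).as_matrix()
    p=np.array(pos,float)
    if grasp: p=p-Rt@[0,robot.grasp_offset,0]
    t=R0.T@(p-o["ee_pos"]); w=R.from_matrix(R0.T@Rt).as_rotvec()
    print("t",t,"w",w,"rows",max(np.linalg.norm(t)/.0625,np.linalg.norm(w)/.187))
E
python3 - <<'E'
from h import *
o=robot.get_obs(); print(R.from_quat(o["orientation"]).as_matrix())
c=cam("top")
print("boardfoot",onz(c,[(160,163.5),(398,191.6)],0))
print("side",onz(cam("side"),[(340,337),(318,190)],0))
for yaw in (np.pi/2,-np.pi/2): go([.40,-.1,.33],down(yaw))
E
```

```text
[[ 0.9227 -0.0009  0.3855]
 [-0.3855 -0.0015  0.9227]
 [-0.0003 -1.     -0.0017]]
boardfoot [[ 0.521   0.2876  0.    ]
 [ 0.5131 -0.3911  0.    ]]
side [[ 0.5194 -0.3705  0.    ]
 [ 0.5607  0.5265  0.    ]]
t [ 0.4077 -0.1247 -0.5127] w [ 0.0017 -0.3957 -0.0006] rows 10.668156722639479
t [ 0.4077 -0.1247 -0.5127] w [0.0009 2.7459 0.0023] rows 14.68383334085559
```

>>> arm_command --series '[{"tx": 0.408,"ty": -0.125,"tz": -0.513,"wy": -0.396,"jaw": 0},{"tx": 0.408,"ty": -0.125,"tz": -0.513,"wy": -0.396,"jaw": 0},{"tx": 0.408,"ty": -0.125,"tz": -0.513,"wy": -0.396,"jaw": 0},{"tx": 0.408,"ty": -0.125,"tz": -0.513,"wy": -0.396,"jaw": 0},{"tx": 0.408,"ty": -0.125,"tz": -0.513,"wy": -0.396,"jaw": 0},{"tx": 0.408,"ty": -0.125,"tz": -0.513,"wy": -0.396,"jaw": 0},{"tx": 0.408,"ty": -0.125,"tz": -0.513,"wy": -0.396,"jaw": 0},{"tx": 0.408,"ty": -0.125,"tz": -0.513,"wy": -0.396,"jaw": 0},{"tx": 0.408,"ty": -0.125,"tz": -0.513,"wy": -0.396,"jaw": 0},{"tx": 0.408,"ty": -0.125,"tz": -0.513,"wy": -0.396,"jaw": 0},{"tx": 0.408,"ty": -0.125,"tz": -0.513,"wy": -0.396,"jaw": 0},{"tx": 0.408,"ty": -0.125,"tz": -0.513,"wy": -0.396,"jaw": 0},{"tx": 0.408,"ty": -0.125,"tz": -0.513,"wy": -0.396,"jaw": 0},{"tx": 0.408,"ty": -0.125,"tz": -0.513,"wy": -0.396,"jaw": 0}]'

```text
$.series[0]: bad value
```

```bash
python3 - <<'E'
from h import *
c=cam("wrist"); im=read_camera("wrist")[:,:,::-1]; cv2.imwrite("pics/w1.png",im); np.save("w1.npy",c)
cv2.imwrite("pics/w1b.png",cv2.resize(im,(800,600),interpolation=cv2.INTER_CUBIC)); print(robot.get_obs()["ee_pos"])
E
```

```text
[0.2215 0.5301 0.2047]
```

View pics/w1b.png

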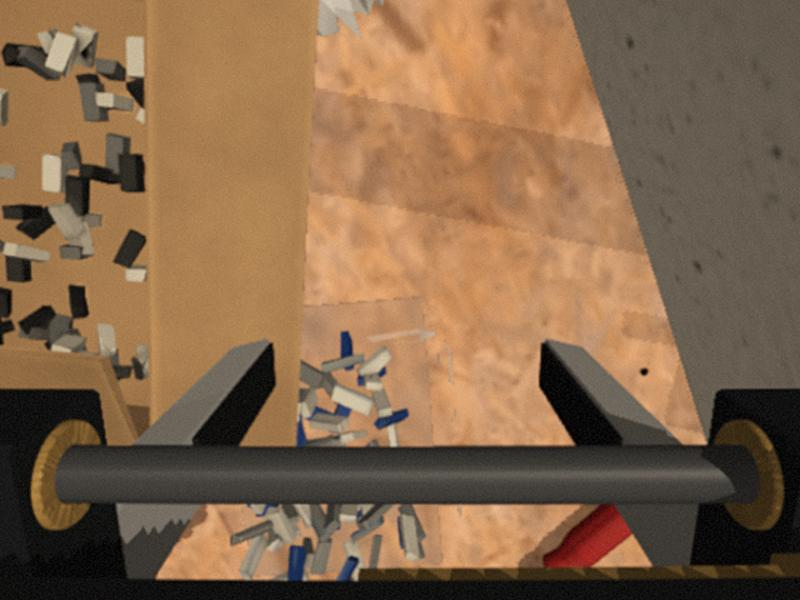

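>>> arm_command --series '[{"tx": 0.408,"ty": -0.125,"tz": -0.513,"wx": 0,"wy": -0.396,"wz": 0,"jaw": 0.0},{"tx": 0.408,"ty": -0.125,"tz": -0.513,"wx": 0,"wy": -0.396,"wz": 0,"jaw": 0.0},{"tx": 0.408,"ty": -0.125,"tz": -0.513,"wx": 0,"wy": -0.396,"wz": 0,"jaw": 0.0},{"tx": 0.408,"ty": -0.125,"tz": -0.513,"wx": 0,"wy": -0.396,"wz": 0,"jaw": 0.0},{"tx": 0.408,"ty": -0.125,"tz": -0.513,"wx": 0,"wy": -0.396,"wz": 0,"jaw": 0.0},{"tx": 0.408,"ty": -0.125,"tz": -0.513,"wx": 0,"wy": -0.396,"wz": 0,"jaw": 0.0},{"tx": 0.408,"ty": -0.125,"tz": -0.513,"wx": 0,"wy": -0.396,"wz": 0,"jaw": 0.0},{"tx": 0.408,"ty": -0.125,"tz": -0.513,"wx": 0,"wy": -0.396,"wz": 0,"jaw": 0.0},{"tx": 0.408,"ty": -0.125,"tz": -0.513,"wx": 0,"wy": -0.396,"wz": 0,"jaw": 0.0},{"tx": 0.408,"ty": -0.125,"tz": -0.513,"wx": 0,"wy": -0.396,"wz": 0,"jaw": 0.0},{"tx": 0.408,"ty": -0.125,"tz": -0.513,"wx": 0,"wy": -0.396,"wz": 0,"jaw": 0.0},{"tx": 0.408,"ty": -0.125,"tz": -0.513,"wx": 0,"wy": -0.396,"wz": 0,"jaw": 0.0},{"tx": 0.408,"ty": -0.125,"tz": -0.513,"wx": 0,"wy": -0.396,"wz": 0,"jaw": 0.0},{"tx": 0.408,"ty": -0.125,"tz": -0.513,"wx": 0,"wy": -0.396,"wz": 0,"jaw": 0.0}]'

```text
time: 1.95
ee_pos: [0.3998, -0.0991, 0.33]
orientation: [0.707, 0.0, -0.001, -0.707]
ft_force: [0.6, 0.2, 0.1]
opening: 1.003
```

```bash
python3 - <<'E'
from h import *
c=cam("wrist"); im=read_camera("wrist")[:,:,::-1]; cv2.imwrite("pics/w1.png",im); np.save("w1.npy",c)
cv2.imwrite("pics/w1b.png",cv2.resize(im,(800,600),interpolation=cv2.INTER_CUBIC)); print(robot.get_obs()["ee_pos"])
E
```

```text
[ 0.3999 -0.0991  0.3301]
```

View pics/w1b.png

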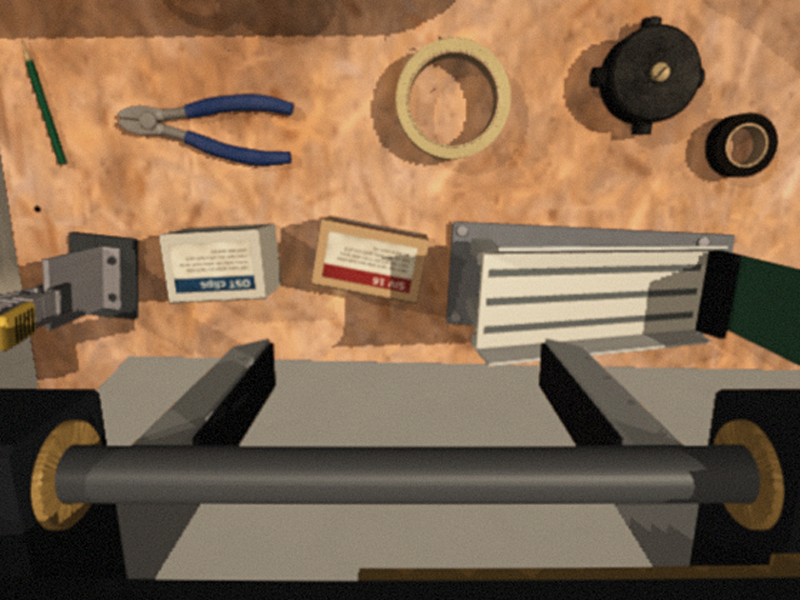

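Wrist view: red carton top (313-428, 219-303), blue carton (160-277, 225-304), the white lane floor (481-735, 250-360), tab at the right edge and clip at the left edge. Next I'll compute poses from these corners.

```bash
python3 - <<'E'
from h import *
c=np.load("w1.npy",allow_pickle=True).item()
def q(n,pts,z):
    P=onz(c,np.array(pts)*.7,z); print(n,"mid",P.mean(0),"sides",np.linalg.norm(P-np.roll(P,-1,0),axis=1))
    e=(P[1]-P[0]+P[2]-P[3]); f=(P[2]-P[1]+P[3]-P[0]); print("  long ang",np.degrees(np.arctan2(e[1],e[0])),"short ang",np.degrees(np.arctan2(f[1],f[0])))
q("red",[(329,219),(428,239),(417,303),(313,287)],.048)
q("blue",[(160,236),(263,225),(269,297),(169,304)],.06)
# lane floor: high-end edge
print("floor high edge",onz(c,np.array([(481,253),(487,346),(487,300)])*.7,.12))
S=onz(c,np.array([(704,252),(698,335)])*.7,.04); print("low floor",S)
print("mid slot hi, lo",onz(c,np.array([(486,302)])*.7,.118),onz(c,np.array([(697,288)])*.7,.035+.012))
print("tape, cutter",onz(c,np.array([(742,145),(205,130)])*.7,.01))
print("stand holes",onz(c,np.array([(112,255),(112,297)])*.7,.008),onz(c,np.array([(137,235),(137,318),(70,234)])*.7,.008))
t=np.load("w1.npy",allow_pickle=True)
ct=cam("top")
# triangulate: floor high corner, top crop coords -> full
f=lambda u,v:(160+u/2.85,160+v/2.85)
for n,a,b in [("hi near corner",(318,152),(481,253)),("tab near top",(68,133),(735,320)),("redTL",(375,122),(417,303))]:
    pass
print("top stand/ tab top edge",onz(ct,[f(43,26),f(30,95)],.15), "blue top z.06",onz(ct,[f(508,138),f(600,137),f(603,203),f(505,200)],.06).mean(0),"red",onz(ct,[f(375,120),f(468,140),f(455,198),f(362,172)],.048).mean(0))
print("floor high edge top",onz(ct,[f(327,70),f(318,152)],.12))
E
```

```text
red mid [ 0.4091 -0.1301  0.048 ] sides [0.0866 0.0576 0.0928 0.0616]
  long ang 79.9447738368028 short ang -12.164381408216126
blue mid [ 0.4104 -0.2631  0.06  ] sides [0.0882 0.0618 0.0877 0.059 ]
  long ang 95.0910748657956 short ang 1.6217901540862796
floor high edge [[ 0.3902 -0.0453  0.12  ]
 [ 0.4617 -0.0384  0.12  ]
 [ 0.4256 -0.0397  0.12  ]]
low floor [[0.4002 0.1643 0.04  ]
 [0.4771 0.1686 0.04  ]]
mid slot hi, lo [[ 0.4276 -0.0401  0.118 ]] [[0.4315 0.1582 0.047 ]]
tape, cutter [[ 0.3067  0.204   0.01  ]
 [ 0.2953 -0.2809  0.01  ]]
stand holes [[ 0.4087 -0.3798  0.008 ]
 [ 0.4497 -0.3849  0.008 ]] [[ 0.3897 -0.3537  0.008 ]
 [ 0.4706 -0.3628  0.008 ]
 [ 0.3887 -0.4176  0.008 ]]
top stand/ tab top edge [[0.4653 0.1955 0.15  ]
 [0.4037 0.1964 0.15  ]] blue top z.06 [ 0.4075 -0.265   0.06  ] red [ 0.4071 -0.1374  0.048 ]
floor high edge top [[ 0.4618 -0.0498  0.12  ]
 [ 0.3877 -0.0503  0.12  ]]
```

```bash
python3 - <<'E'
from h import *
go([.409,-.132,.20],down(np.radians(-11)))
E
```

```text
t [ 0.0092  0.1301 -0.0329] w [0.0015 1.7652 0.    ] rows 9.439417219019198
```

>>> arm_command --series '[{"tx": 0.009,"ty": 0.13,"tz": -0.033,"wx": 0.0015,"wy": 1.765,"wz": 0,"jaw": 0},{"tx": 0.009,"ty": 0.13,"tz": -0.033,"wx": 0.0015,"wy": 1.765,"wz": 0,"jaw": 0},{"tx": 0.009,"ty": 0.13,"tz": -0.033,"wx": 0.0015,"wy": 1.765,"wz": 0,"jaw": 0},{"tx": 0.009,"ty": 0.13,"tz": -0.033,"wx": 0.0015,"wy": 1.765,"wz": 0,"jaw": 0},{"tx": 0.009,"ty": 0.13,"tz": -0.033,"wx": 0.0015,"wy": 1.765,"wz": 0,"jaw": 0},{"tx": 0.009,"ty": 0.13,"tz": -0.033,"wx": 0.0015,"wy": 1.765,"wz": 0,"jaw": 0},{"tx": 0.009,"ty": 0.13,"tz": -0.033,"wx": 0.0015,"wy": 1.765,"wz": 0,"jaw": 0},{"tx": 0.009,"ty": 0.13,"tz": -0.033,"wx": 0.0015,"wy": 1.765,"wz": 0,"jaw": 0},{"tx": 0.009,"ty": 0.13,"tz": -0.033,"wx": 0.0015,"wy": 1.765,"wz": 0,"jaw": 0},{"tx": 0.009,"ty": 0.13,"tz": -0.033,"wx": 0.0015,"wy": 1.765,"wz": 0,"jaw": 0},{"tx": 0.009,"ty": 0.13,"tz": -0.033,"wx": 0.0015,"wy": 1.765,"wz": 0,"jaw": 0},{"tx": 0.009,"ty": 0.13,"tz": -0.033,"wx": 0.0015,"wy": 1.765,"wz": 0,"jaw": 0}]'

```text
time: 3.5
ee_pos: [0.4089, -0.1315, 0.2002]
orientation: [0.45, -0.545, 0.545, -0.45]
ft_force: [-0.5, -0.0, 0.9]
opening: 1.0
```

```bash
python3 - <<'E'
from h import *
c=cam("wrist"); im=read_camera("wrist")[:,:,::-1]; cv2.imwrite("pics/w2.png",im); np.save("w2.npy",c)
cv2.imwrite("pics/w2b.png",cv2.resize(im,(800,600),interpolation=cv2.INTER_CUBIC)); print(robot.get_obs()["ee_pos"])
E
```

```text
[ 0.4088 -0.1317  0.2002]
```

View pics/w2b.png

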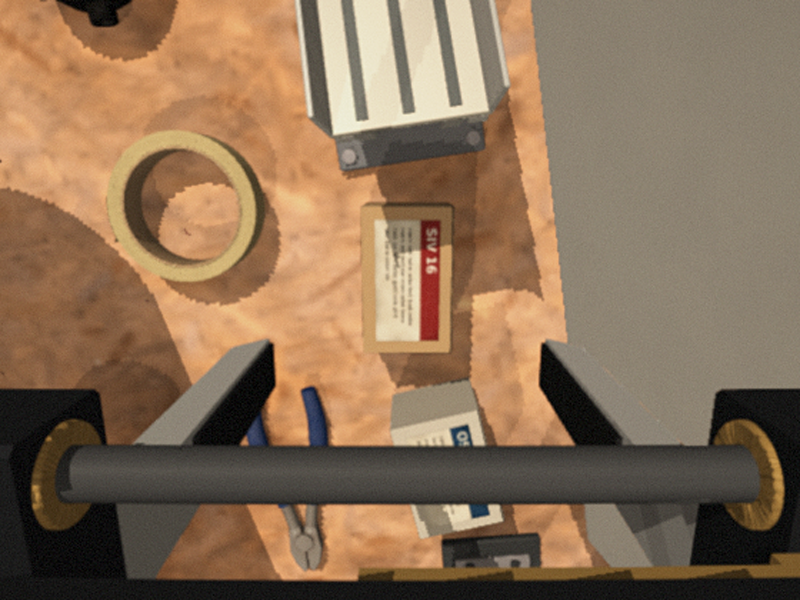

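Red carton is square to the jaws, centred around (407,279); the lane's high floor edge runs (331,135)–(490,114).

```bash
python3 - <<'E'
from h import *
c=np.load("w2.npy",allow_pickle=True).item()
P=onz(c,np.array([(362,205),(454,206),(450,353),(364,352)])*.7,.048); print("red",P,P.mean(0),np.linalg.norm(P-np.roll(P,-1,0),axis=1))
P=onz(c,np.array([(331,135),(490,114)])*.7,.12); print("floor high",P,P.mean(0),np.linalg.norm(P[1]-P[0]))
# slot lines intersected with lane floor plane
def floor(uv,p0,psi):
    o,v=ray(c,np.array(uv)*.7); d=np.array([-np.sin(psi)*np.cos(np.radians(22)),0,0])
    n=np.array([np.sin(psi)*np.sin(np.radians(22)),np.cos(psi)*np.sin(np.radians(22)),np.cos(np.radians(22))])
    return o+v*(((p0-o)@n)/(v@n))[:,None]
S=floor([(362,120),(345,0),(408,112),(390,0),(455,105),(441,0)],P.mean(0),0.02); print(S); D=S[1::2]-S[::2]; print(np.degrees(np.arctan2(D[:,0],D[:,1])))
B=onz(c,np.array([(413,538),(503,521),(467,381)])*.7,.06);print("blue",B)
E
```

```text
red [[ 0.3908 -0.0807  0.048 ]
 [ 0.4459 -0.0919  0.048 ]
 [ 0.4274 -0.1845  0.048 ]
 [ 0.3725 -0.1733  0.048 ]] [ 0.4091 -0.1326  0.048 ] [0.0562 0.0945 0.056  0.0944]
floor high [[ 0.3899 -0.0436  0.12  ]
 [ 0.464  -0.0483  0.12  ]] [ 0.4269 -0.046   0.12  ] 0.07420970759415672
[[ 0.4053 -0.0396  0.1176]
 [ 0.4072  0.0194  0.0937]
 [ 0.427  -0.0401  0.1176]
 [ 0.4287  0.0148  0.0955]
 [ 0.449  -0.0412  0.1179]
 [ 0.4528  0.0096  0.0973]]
[1.8892 1.7643 4.246 ]
blue [[ 0.3794 -0.3076  0.06  ]
 [ 0.4422 -0.3061  0.06  ]
 [ 0.4346 -0.2008  0.06  ]]
```

>>> arm_command --grip_force 20 --series '[{"tx": 0.001,"ty": 0.06,"tz": 0,"wx": 0,"wy": 0,"wz": 0,"jaw": 0},{"tx": 0.001,"ty": 0.12,"tz": 0,"wx": 0,"wy": 0,"wz": 0,"jaw": 0},{"tx": 0.001,"ty": 0.16,"tz": 0,"wx": 0,"wy": 0,"wz": 0,"jaw": 0},{"tx": 0.001,"ty": 0.177,"tz": 0,"wx": 0,"wy": 0,"wz": 0,"jaw": 0},{"tx": 0.001,"ty": 0.177,"tz": 0,"wx": 0,"wy": 0,"wz": 0,"jaw": 0},{"tx": 0.001,"ty": 0.177,"tz": 0,"wx": 0,"wy": 0,"wz": 0,"jaw": 0.2},{"tx": 0.001,"ty": 0.177,"tz": 0,"wx": 0,"wy": 0,"wz": 0,"jaw": 0.4},{"tx": 0.001,"ty": 0.177,"tz": 0,"wx": 0,"wy": 0,"wz": 0,"jaw": 0.6},{"tx": 0.001,"ty": 0.177,"tz": 0,"wx": 0,"wy": 0,"wz": 0,"jaw": 0.6},{"tx": 0.001,"ty": 0.177,"tz": 0,"wx": 0,"wy": 0,"wz": 0,"jaw": 0.6},{"tx": 0.001,"ty": 0.16,"tz": 0,"wx": 0,"wy": 0,"wz": 0,"jaw": 0.6},{"tx": 0.001,"ty": 0.1,"tz": 0,"wx": 0,"wy": 0,"wz": 0,"jaw": 0.6},{"tx": 0.001,"ty": 0.04,"tz": 0,"wx": 0,"wy": 0,"wz": 0,"jaw": 0.6},{"tx": 0.001,"ty": 0.0,"tz": 0,"wx": 0,"wy": 0,"wz": 0,"jaw": 0.6},{"tx": 0.001,"ty": 0.0,"tz": 0,"wx": 0,"wy": 0,"wz": 0,"jaw": 0.6}]'

```text
time: 5.42
ee_pos: [0.4109, -0.1339, 0.2034]
orientation: [0.449, -0.542, 0.548, -0.451]
ft_force: [-0.0, -0.8, -3.2]
opening: 0.616
```

```bash
cat >> h.py <<'E'
PSI=np.radians(2.5); HI=np.array([.4269,-.046,.12]); A=np.radians(22)
RL=R.from_euler("z",-PSI).as_matrix()@R.from_euler("x",-A).as_matrix()
DN=RL@[0,1,0]; N=RL@[0,0,1]
def lane(s,h): return HI+(.23-s)*DN+h*N
RT=RL@down(0)
E
python3 - <<'E'
from h import *
print(lane(0,0),"expect z .035"); go(lane(.125,.10),RT); go(lane(.125,.026),RT)
E
```

```text
[0.4362 0.167  0.0338] expect z .035
t [-0.2228  0.0293 -0.0208] w [ 0.0207 -0.146  -0.3801] rows 3.6111672650190565
t [-0.1956  0.098  -0.0173] w [ 0.0207 -0.146  -0.3801] rows 3.510831193980693
```

>>> arm_command --series '[{"tx": -0.05,"ty": 0.0,"tz": -0.005,"wx": 0.005,"wy": -0.036,"wz": -0.095,"jaw": 0.6},{"tx": -0.1,"ty": 0.0,"tz": -0.01,"wx": 0.01,"wy": -0.073,"wz": -0.19,"jaw": 0.6},{"tx": -0.15,"ty": 0.01,"tz": -0.015,"wx": 0.015,"wy": -0.11,"wz": -0.285,"jaw": 0.6},{"tx": -0.2,"ty": 0.02,"tz": -0.02,"wx": 0.02,"wy": -0.146,"wz": -0.38,"jaw": 0.6},{"tx": -0.223,"ty": 0.029,"tz": -0.021,"wx": 0.021,"wy": -0.146,"wz": -0.38,"jaw": 0.6},{"tx": -0.223,"ty": 0.029,"tz": -0.021,"wx": 0.021,"wy": -0.146,"wz": -0.38,"jaw": 0.6},{"tx": -0.223,"ty": 0.029,"tz": -0.021,"wx": 0.021,"wy": -0.146,"wz": -0.38,"jaw": 0.6}]'

```text
time: 6.3
ee_pos: [0.4316, 0.0879, 0.1723]
orientation: [0.578, -0.408, 0.594, -0.382]
ft_force: [-0.2, -0.4, -1.7]
opening: 0.616
```

```bash
python3 - <<'E'
from h import *
c=cam("wrist"); im=read_camera("wrist")[:,:,::-1]; cv2.imwrite("pics/w3.png",im); np.save("w3.npy",c)
s=read_camera("side")[:,:,::-1]; s=s[140:300,200:360]
cv2.imwrite("pics/w3b.png",np.hstack([cv2.resize(im,(480,360)),cv2.resize(s,(320,320),interpolation=cv2.INTER_CUBIC)[:360].copy() if 0 else cv2.copyMakeBorder(cv2.resize(s,(320,320),interpolation=cv2.INTER_CUBIC),0,40,0,0,0)]))
go(lane(.125,.026),RT)
E
```

```text
t [-0.001   0.0735  0.0005] w [ 0.0011 -0.0017  0.0003] rows 1.1762693754106237
```

View pics/w3b.png

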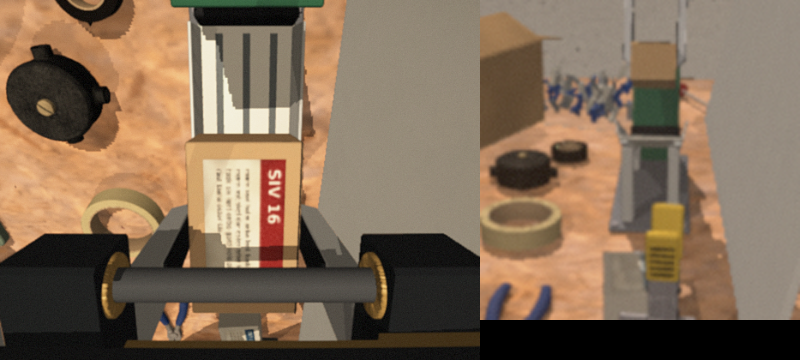

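The carton is parallel to and centred over the lane (lane middle ≈247, carton middle ≈244). I'll lower it and release.

>>> arm_command --series '[{"tx": -0.001,"ty": 0.03,"tz": 0.001,"wx": 0,"wy": 0,"wz": 0,"jaw": 0.6},{"tx": -0.001,"ty": 0.055,"tz": 0.001,"wx": 0,"wy": 0,"wz": 0,"jaw": 0.6},{"tx": -0.001,"ty": 0.07,"tz": 0.001,"wx": 0,"wy": 0,"wz": 0,"jaw": 0.6},{"tx": -0.001,"ty": 0.074,"tz": 0.001,"wx": 0,"wy": 0,"wz": 0,"jaw": 0.6},{"tx": -0.001,"ty": 0.074,"tz": 0.001,"wx": 0,"wy": 0,"wz": 0,"jaw": 0.6},{"tx": -0.001,"ty": 0.074,"tz": 0.001,"wx": 0,"wy": 0,"wz": 0,"jaw": 0.6}]'

```text
time: 7.15
ee_pos: [0.433, 0.061, 0.1052]
orientation: [0.577, -0.408, 0.595, -0.382]
ft_force: [0.2, 0.5, -0.3]
opening: 0.615
```

>>> arm_command --series '[{"tx": 0,"ty": 0,"tz": 0,"wx": 0,"wy": 0,"wz": 0,"jaw": 0.3},{"tx": 0,"ty": 0,"tz": 0,"wx": 0,"wy": 0,"wz": 0,"jaw": 0.2},{"tx": 0,"ty": 0,"tz": 0,"wx": 0,"wy": 0,"wz": 0,"jaw": 0.1},{"tx": 0,"ty": 0,"tz": 0,"wx": 0,"wy": 0,"wz": 0,"jaw": 0.1},{"tx": 0,"ty": 0,"tz": 0,"wx": 0,"wy": 0,"wz": 0,"jaw": 0.1},{"tx": 0,"ty": -0.06,"tz": 0,"wx": 0,"wy": 0,"wz": 0,"jaw": 0.1},{"tx": 0,"ty": -0.12,"tz": 0,"wx": 0,"wy": 0,"wz": 0,"jaw": 0.0},{"tx": 0,"ty": -0.12,"tz": 0,"wx": 0,"wy": 0,"wz": 0,"jaw": 0.0}]'

```text
time: 8.15
ee_pos: [0.4386, 0.108, 0.2215]
orientation: [0.573, -0.407, 0.598, -0.386]
ft_force: [0.8, -0.2, 0.2]
opening: 0.997
```

```bash
python3 - <<'E'
from h import *
c=cam("wrist"); im=read_camera("wrist")[:,:,::-1]; cv2.imwrite("pics/w4.png",im); np.save("w4.npy",c)
cv2.imwrite("pics/w4b.png",cv2.resize(im,(800,600),interpolation=cv2.INTER_CUBIC))
# predicted top face of red at rest -> pixels (800 scale)
q=lambda s,x,h: HI+(.23-s)*DN+h*N+x*RL[:,0]
print(proj(c,[q(s,x,.048) for s,x in [(.0005,-.029),(.0005,.029),(.0955,.029),(.0955,-.029)]])/.7)
go([.409,-.263,.20],down(np.radians(3)))
E
```

```text
[[334.3895  52.4937]
 [452.1635  52.1471]
 [449.7727 244.115 ]
 [340.3715 244.7874]]
t [ 0.3372  0.1553 -0.0112] w [ 0.0119 -0.0967  0.3819] rows 5.942120008094722
```

View pics/w4b.png

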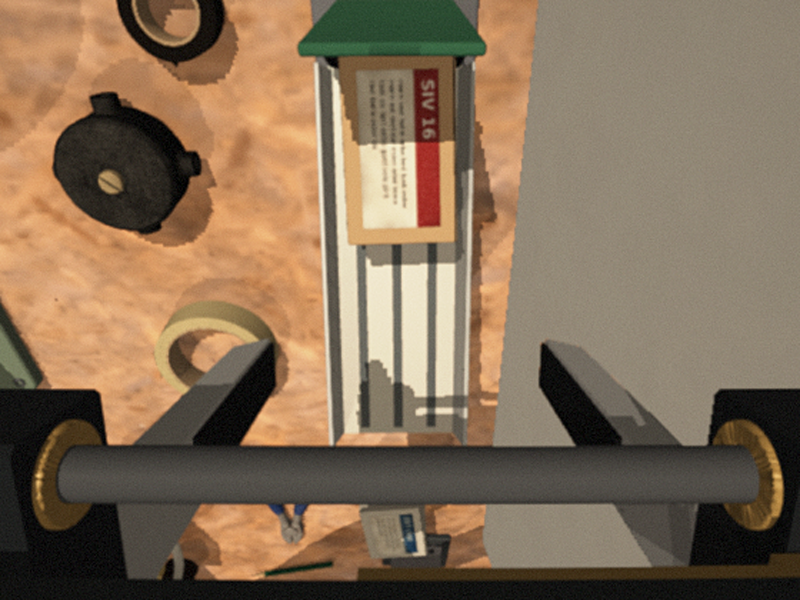

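Red rests against the stop: its uphill edge is at row 243 against 244 predicted, inside the walls. Now the blue carton.

>>> arm_command --series '[{"tx": 0.06,"ty": 0.0,"tz": -0.002,"wx": 0.002,"wy": -0.016,"wz": 0.065,"jaw": 0},{"tx": 0.12,"ty": 0.0,"tz": -0.004,"wx": 0.004,"wy": -0.032,"wz": 0.13,"jaw": 0},{"tx": 0.18,"ty": 0.03,"tz": -0.006,"wx": 0.006,"wy": -0.048,"wz": 0.195,"jaw": 0},{"tx": 0.24,"ty": 0.07,"tz": -0.008,"wx": 0.008,"wy": -0.064,"wz": 0.26,"jaw": 0},{"tx": 0.29,"ty": 0.115,"tz": -0.01,"wx": 0.01,"wy": -0.08,"wz": 0.32,"jaw": 0},{"tx": 0.337,"ty": 0.155,"tz": -0.011,"wx": 0.012,"wy": -0.097,"wz": 0.382,"jaw": 0},{"tx": 0.337,"ty": 0.155,"tz": -0.011,"wx": 0.012,"wy": -0.097,"wz": 0.382,"jaw": 0},{"tx": 0.337,"ty": 0.155,"tz": -0.011,"wx": 0.012,"wy": -0.097,"wz": 0.382,"jaw": 0},{"tx": 0.337,"ty": 0.155,"tz": -0.011,"wx": 0.012,"wy": -0.097,"wz": 0.382,"jaw": 0}]'

```text
time: 9.32
ee_pos: [0.4092, -0.2609, 0.1999]
orientation: [-0.513, 0.487, -0.486, 0.514]
ft_force: [0.4, 0.3, 0.7]
opening: 0.999
```

```bash
python3 - <<'E'
from h import *
c=cam("wrist"); im=np.ascontiguousarray(read_camera("wrist")[:,:,::-1]); cv2.imwrite("pics/w5.png",im); np.save("w5.npy",c)
hsv=cv2.cvtColor(im,cv2.COLOR_BGR2HSV)
roi=np.zeros(im.shape[:2],np.uint8); roi[100:300,195:375]=1
for n,m in [("blue",cv2.inRange(hsv,(95,110,40),(125,255,255))),("light",cv2.inRange(hsv,(0,0,110),(180,95,255)))]:
    m=m*roi; m=cv2.morphologyEx(m,cv2.MORPH_CLOSE,np.ones((5,5)))
    cs,_=cv2.findContours(m,cv2.RETR_EXTERNAL,cv2.CHAIN_APPROX_NONE)
    for k in sorted(cs,key=cv2.contourArea)[-2:]:
        b=cv2.boxPoints(cv2.minAreaRect(k)); P=onz(c,b,.06); print(n,cv2.contourArea(k),b.round(1).tolist(),"\n",P[:,:2],P.mean(0)[:2],np.linalg.norm(P-np.roll(P,-1,0),axis=1))
e=hsv[150:270:12,210:350:4]; print(robot.get_obs()["ee_pos"])
cv2.imwrite("pics/w5b.png",cv2.resize(im,(800,600),interpolation=cv2.INTER_CUBIC))
E
```

```text
blue 261.0 [[195.0, 130.0], [202.0, 130.0], [202.0, 190.0], [195.0, 190.0]] 
 [[ 0.3311 -0.2064]
 [ 0.3369 -0.2061]
 [ 0.3372 -0.257 ]
 [ 0.3311 -0.2573]] [ 0.3341 -0.2317] [0.0059 0.0509 0.0061 0.0509]
blue 692.5 [[298.0, 166.0], [310.0, 166.0], [310.0, 241.0], [298.0, 241.0]] 
 [[ 0.4188 -0.2318]
 [ 0.429  -0.2313]
 [ 0.4337 -0.298 ]
 [ 0.423  -0.2986]] [ 0.4261 -0.2649] [0.0102 0.0669 0.0107 0.0669]
light 186.5 [[271.0, 291.0], [326.0, 291.0], [326.0, 299.0], [271.0, 299.0]] 
 [[ 0.4011 -0.3482]
 [ 0.4518 -0.3455]
 [ 0.4524 -0.3535]
 [ 0.4015 -0.3562]] [ 0.4267 -0.3508] [0.0507 0.008  0.051  0.008 ]
light 6635.0 [[252.0, 151.0], [321.0, 151.0], [321.0, 250.0], [252.0, 250.0]] 
 [[ 0.3792 -0.2213]
 [ 0.4374 -0.2181]
 [ 0.4441 -0.3059]
 [ 0.3823 -0.3093]] [ 0.4108 -0.2637] [0.0583 0.0881 0.0619 0.0881]
[ 0.4096 -0.2608  0.2004]
```

>>> arm_command --series '[{"tx": 0.003,"ty": 0.06,"tz": 0.001,"wx": 0,"wy": 0,"wz": 0,"jaw": 0},{"tx": 0.003,"ty": 0.12,"tz": 0.001,"wx": 0,"wy": 0,"wz": 0,"jaw": 0},{"tx": 0.003,"ty": 0.16,"tz": 0.001,"wx": 0,"wy": 0,"wz": 0,"jaw": 0},{"tx": 0.003,"ty": 0.172,"tz": 0.001,"wx": 0,"wy": 0,"wz": 0,"jaw": 0},{"tx": 0.003,"ty": 0.172,"tz": 0.001,"wx": 0,"wy": 0,"wz": 0,"jaw": 0},{"tx": 0.003,"ty": 0.172,"tz": 0.001,"wx": 0,"wy": 0,"wz": 0,"jaw": 0.2},{"tx": 0.003,"ty": 0.172,"tz": 0.001,"wx": 0,"wy": 0,"wz": 0,"jaw": 0.4},{"tx": 0.003,"ty": 0.172,"tz": 0.001,"wx": 0,"wy": 0,"wz": 0,"jaw": 0.6},{"tx": 0.003,"ty": 0.172,"tz": 0.001,"wx": 0,"wy": 0,"wz": 0,"jaw": 0.6},{"tx": 0.003,"ty": 0.172,"tz": 0.001,"wx": 0,"wy": 0,"wz": 0,"jaw": 0.6},{"tx": 0.003,"ty": 0.155,"tz": 0.001,"wx": 0,"wy": 0,"wz": 0,"jaw": 0.6},{"tx": 0.003,"ty": 0.1,"tz": 0.001,"wx": 0,"wy": 0,"wz": 0,"jaw": 0.6},{"tx": 0.003,"ty": 0.04,"tz": 0.001,"wx": 0,"wy": 0,"wz": 0,"jaw": 0.6},{"tx": 0.003,"ty": -0.01,"tz": 0.001,"wx": 0,"wy": 0,"wz": 0,"jaw": 0.6},{"tx": 0.003,"ty": -0.03,"tz": 0.001,"wx": 0,"wy": 0,"wz": 0,"jaw": 0.6},{"tx": 0.003,"ty": -0.03,"tz": 0.001,"wx": 0,"wy": 0,"wz": 0,"jaw": 0.6}]'

```text
time: 11.38
ee_pos: [0.4117, -0.2646, 0.233]
orientation: [-0.513, 0.484, -0.488, 0.514]
ft_force: [-0.1, 0.0, -1.9]
opening: 0.637
```

```bash
python3 - <<'E'
from h import *
go(lane(.165,.11),RT); go(lane(.165,.031),RT)
E
```

```text
t [-0.3185  0.0345  0.0372] w [-0.0229  0.097  -0.3806] rows 5.16045764485585
t [-0.2893  0.1078  0.034 ] w [-0.0229  0.097  -0.3806] rows 4.969649698579465
```

>>> arm_command --series '[{"tx": -0.05,"ty": 0.0,"tz": 0.006,"wx": -0.003,"wy": 0.014,"wz": -0.055,"jaw": 0.6},{"tx": -0.1,"ty": 0.0,"tz": 0.012,"wx": -0.007,"wy": 0.028,"wz": -0.11,"jaw": 0.6},{"tx": -0.15,"ty": 0.0,"tz": 0.018,"wx": -0.01,"wy": 0.042,"wz": -0.165,"jaw": 0.6},{"tx": -0.2,"ty": 0.0,"tz": 0.024,"wx": -0.014,"wy": 0.058,"wz": -0.23,"jaw": 0.6},{"tx": -0.25,"ty": 0.01,"tz": 0.03,"wx": -0.018,"wy": 0.076,"wz": -0.3,"jaw": 0.6},{"tx": -0.3,"ty": 0.025,"tz": 0.036,"wx": -0.022,"wy": 0.092,"wz": -0.36,"jaw": 0.6},{"tx": -0.318,"ty": 0.035,"tz": 0.037,"wx": -0.023,"wy": 0.097,"wz": -0.381,"jaw": 0.6},{"tx": -0.318,"ty": 0.035,"tz": 0.037,"wx": -0.023,"wy": 0.097,"wz": -0.381,"jaw": 0.6},{"tx": -0.307,"ty": 0.063,"tz": 0.036,"wx": -0.023,"wy": 0.097,"wz": -0.381,"jaw": 0.6},{"tx": -0.297,"ty": 0.088,"tz": 0.035,"wx": -0.023,"wy": 0.097,"wz": -0.381,"jaw": 0.6},{"tx": -0.291,"ty": 0.103,"tz": 0.034,"wx": -0.023,"wy": 0.097,"wz": -0.381,"jaw": 0.6},{"tx": -0.289,"ty": 0.108,"tz": 0.034,"wx": -0.023,"wy": 0.097,"wz": -0.381,"jaw": 0.6},{"tx": -0.289,"ty": 0.108,"tz": 0.034,"wx": -0.023,"wy": 0.097,"wz": -0.381,"jaw": 0.6},{"tx": -0.289,"ty": 0.108,"tz": 0.034,"wx": -0.023,"wy": 0.097,"wz": -0.381,"jaw": 0.6}]'

```text
time: 13.12
ee_pos: [0.4308, 0.0255, 0.1249]
orientation: [0.577, -0.408, 0.595, -0.383]
ft_force: [0.2, 0.7, -1.1]
opening: 0.638
```

```bash
python3 - <<'E'
from h import *
go(lane(.165,.031),RT); print(robot.get_obs()["ft_force"])
E
```

```text
t [-0.0004  0.0003 -0.0008] w [-0.0014 -0.0007  0.0001] rows 0.015002763485032673
[ 0.1815  0.6501 -1.1136]
```

>>> arm_command --series '[{"tx": 0,"ty": 0,"tz": 0,"wx": 0,"wy": 0,"wz": 0,"jaw": 0.3},{"tx": 0,"ty": 0,"tz": 0,"wx": 0,"wy": 0,"wz": 0,"jaw": 0.2},{"tx": 0,"ty": 0,"tz": 0,"wx": 0,"wy": 0,"wz": 0,"jaw": 0.1},{"tx": 0,"ty": 0,"tz": 0,"wx": 0,"wy": 0,"wz": 0,"jaw": 0.1},{"tx": 0,"ty": 0,"tz": 0,"wx": 0,"wy": 0,"wz": 0,"jaw": 0.1},{"tx": 0,"ty": -0.06,"tz": 0,"wx": 0,"wy": 0,"wz": 0,"jaw": 0.1},{"tx": 0,"ty": -0.12,"tz": 0,"wx": 0,"wy": 0,"wz": 0,"jaw": 0.0},{"tx": 0,"ty": -0.15,"tz": 0,"wx": 0,"wy": 0,"wz": 0,"jaw": 0.0},{"tx": 0,"ty": -0.15,"tz": 0,"wx": 0,"wy": 0,"wz": 0,"jaw": 0.0}]'

```text
time: 14.25
ee_pos: [0.4348, 0.0826, 0.2663]
orientation: [0.575, -0.407, 0.596, -0.385]
ft_force: [0.5, 0.3, -1.1]
opening: 1.0
```

```bash
python3 - <<'E'
from h import *
c=cam("wrist"); im=read_camera("wrist")[:,:,::-1]; cv2.imwrite("pics/w6.png",im); np.save("w6.npy",c)
cv2.imwrite("pics/w6b.png",cv2.resize(im,(800,600),interpolation=cv2.INTER_CUBIC))
q=lambda s,x,h: HI+(.23-s)*DN+h*N+x*RL[:,0]
print("blue pred",(proj(c,[q(s,x,.060) for s,x in [(.0955,-.03),(.0955,.03),(.1805,.03),(.1805,-.03)]])/.7).round().tolist())
TAB=q(0,0,0)+.03*np.array([DN[0],DN[1],0])/np.cos(A); TAB[2]=.15
print("tab pred",TAB,(proj(c,[TAB+x*RL[:,0] for x in(-.035,.035)])/.7).round().tolist())
E
```

```text
blue pred [[346.0, 166.0], [456.0, 166.0], [453.0, 315.0], [350.0, 316.0]]
tab pred [0.4375 0.197  0.15  ] [[315.0, -35.0], [485.0, -35.0]]
```

View pics/w6b.png

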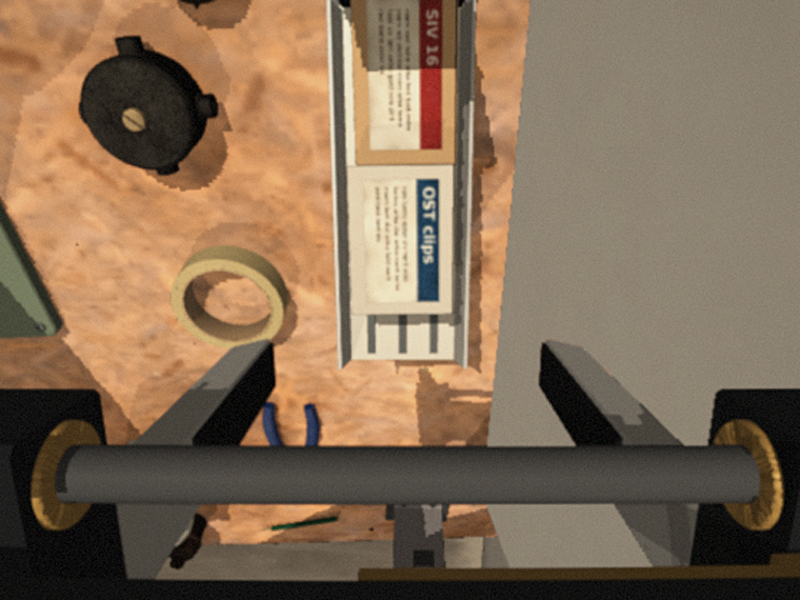

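Blue rests against red exactly where predicted (edges at rows ≈165 and ≈315). Now hover over the clip.

```bash
python3 - <<'E'
from h import *
c=np.load("w4.npy",allow_pickle=True).item()
q=lambda s,x,h: HI+(.23-s)*DN+h*N+x*RL[:,0]
TAB=q(0,0,0)+.03*np.array([np.sin(PSI),np.cos(PSI),0]); TAB[2]=.15
print(TAB,(proj(c,[TAB+x*RL[:,0] for x in(-.035,.035)])/.7).round().tolist(), onz(c,np.array([(300,48),(486,47)])*.7,.15))
go([.428,-.39,.26],down(np.radians(86)))
E
```

```text
[0.4375 0.197  0.15  ] [[296.0, 53.0], [486.0, 53.0]] [[0.4042 0.2003 0.15  ]
 [0.4724 0.1975 0.15  ]]
t [0.4358 0.1804 0.015 ] w [ 0.2937 -1.5239  0.3061] rows 8.459340450647735
```

>>> arm_command --series '[{"tx": 0.05,"ty": 0.02,"tz": 0.002,"wx": 0.03,"wy": -0.15,"wz": 0.03,"jaw": 0},{"tx": 0.1,"ty": 0.04,"tz": 0.004,"wx": 0.06,"wy": -0.31,"wz": 0.06,"jaw": 0},{"tx": 0.15,"ty": 0.06,"tz": 0.005,"wx": 0.09,"wy": -0.47,"wz": 0.09,"jaw": 0},{"tx": 0.2,"ty": 0.08,"tz": 0.007,"wx": 0.12,"wy": -0.63,"wz": 0.13,"jaw": 0},{"tx": 0.25,"ty": 0.1,"tz": 0.009,"wx": 0.15,"wy": -0.79,"wz": 0.16,"jaw": 0},{"tx": 0.3,"ty": 0.12,"tz": 0.01,"wx": 0.18,"wy": -0.95,"wz": 0.19,"jaw": 0},{"tx": 0.35,"ty": 0.14,"tz": 0.012,"wx": 0.21,"wy": -1.11,"wz": 0.22,"jaw": 0},{"tx": 0.4,"ty": 0.16,"tz": 0.014,"wx": 0.25,"wy": -1.27,"wz": 0.26,"jaw": 0},{"tx": 0.436,"ty": 0.18,"tz": 0.015,"wx": 0.275,"wy": -1.43,"wz": 0.287,"jaw": 0},{"tx": 0.436,"ty": 0.18,"tz": 0.015,"wx": 0.294,"wy": -1.524,"wz": 0.306,"jaw": 0},{"tx": 0.436,"ty": 0.18,"tz": 0.015,"wx": 0.294,"wy": -1.524,"wz": 0.306,"jaw": 0},{"tx": 0.436,"ty": 0.18,"tz": 0.015,"wx": 0.294,"wy": -1.524,"wz": 0.306,"jaw": 0},{"tx": 0.436,"ty": 0.18,"tz": 0.015,"wx": 0.294,"wy": -1.524,"wz": 0.306,"jaw": 0}]'

```text
time: 15.92
ee_pos: [0.4272, -0.3892, 0.2589]
orientation: [-0.706, 0.025, -0.024, 0.707]
ft_force: [0.1, 0.0, 0.5]
opening: 0.998
```

```bash
python3 - <<'E'
from h import *
c=cam("wrist"); im=read_camera("wrist")[:,:,::-1]; cv2.imwrite("pics/w7.png",im); np.save("w7.npy",c)
cv2.imwrite("pics/w7b.png",cv2.resize(im,(800,600),interpolation=cv2.INTER_CUBIC))
E
```

```text
(no output)
```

View pics/w7b.png

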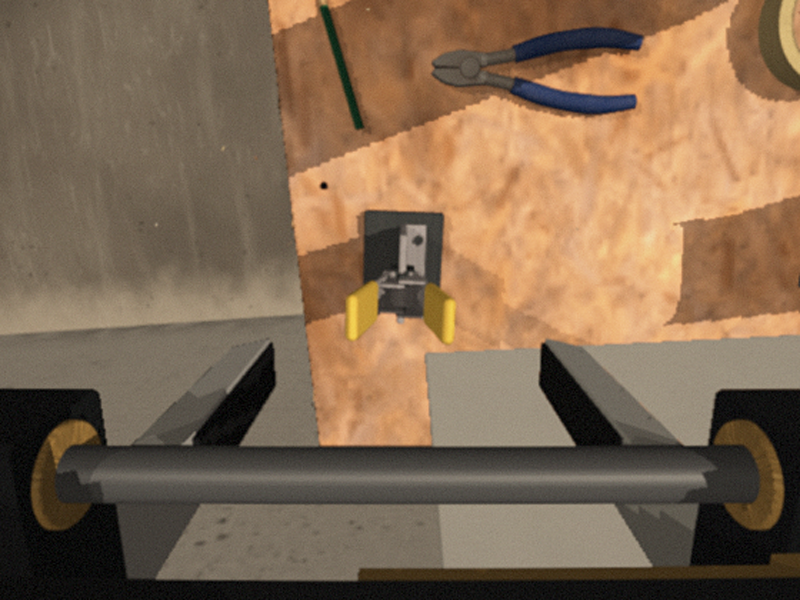

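Clip handles: tops around x 346–454, rows 293–341. Stand base edges are vertical in the image, so the yaw of 86° is right.

```bash
python3 - <<'E'
from h import *
c=np.load("w7.npy",allow_pickle=True).item(); im=cv2.imread("pics/w7.png"); hsv=cv2.cvtColor(im,cv2.COLOR_BGR2HSV)
m=cv2.inRange(hsv,(20,110,70),(35,255,255)); m[:190]=0;m[250:]=0; m[:,:220]=0; m[:,340:]=0
cs,_=cv2.findContours(m,cv2.RETR_EXTERNAL,cv2.CHAIN_APPROX_NONE)
for k in sorted(cs,key=cv2.contourArea)[-2:]: print(cv2.boundingRect(k),cv2.contourArea(k))
P=onz(c,np.array([(347,292),(346,341),(455,342),(453,296)])*.7,.175); print(P,P.mean(0))
B=onz(c,np.array([(364,211),(443,212)])*.7,.008); print("base top edge",B, np.degrees(np.arctan2(*(B[1]-B[0])[:2])))
o,v=ray(c,[(401*.7,317*.7)]); print("o",o)
Q=onz(c,np.array([(399,225),(427,225)])*.7,.09); print("plate top end",Q)
ct=cam("top"); print("top view handles z.175",onz(ct,[(160+708/2.85,160+131/2.85),(160+757/2.85,160+140/2.85)],.165))
E
```

```text
(296, 198, 23, 43) 612.0
(242, 196, 23, 42) 620.0
[[ 0.4171 -0.419   0.175 ]
 [ 0.4428 -0.422   0.175 ]
 [ 0.4473 -0.3661  0.175 ]
 [ 0.423  -0.3659  0.175 ]] [ 0.4325 -0.3933  0.175 ]
base top edge [[ 0.3876 -0.4205  0.008 ]
 [ 0.3929 -0.3578  0.008 ]] 4.781671773953585
o [ 0.3618 -0.3856  0.4375]
plate top end [[ 0.3932 -0.392   0.09  ]
 [ 0.3945 -0.3739  0.09  ]]
top view handles z.175 [[ 0.4318 -0.3718  0.165 ]
 [ 0.4286 -0.4124  0.165 ]]
```

```bash
python3 - <<'E'
from h import *
go([.431,-.393,.134],down(np.radians(85.5)))
E
```

```text
t [ 0.0039  0.1254 -0.0037] w [-0.0014  0.0085 -0.001 ] rows 2.0080755187282473
```

>>> arm_command --grip_force 35 --series '[{"tx": 0.004,"ty": 0.0,"tz": -0.004,"wx": -0.001,"wy": 0.009,"wz": -0.001,"jaw": 0},{"tx": 0.004,"ty": 0.05,"tz": -0.004,"wx": -0.001,"wy": 0.009,"wz": -0.001,"jaw": 0},{"tx": 0.004,"ty": 0.1,"tz": -0.004,"wx": -0.001,"wy": 0.009,"wz": -0.001,"jaw": 0},{"tx": 0.004,"ty": 0.125,"tz": -0.004,"wx": -0.001,"wy": 0.009,"wz": -0.001,"jaw": 0},{"tx": 0.004,"ty": 0.125,"tz": -0.004,"wx": -0.001,"wy": 0.009,"wz": -0.001,"jaw": 0},{"tx": 0.004,"ty": 0.125,"tz": -0.004,"wx": -0.001,"wy": 0.009,"wz": -0.001,"jaw": 0.2},{"tx": 0.004,"ty": 0.125,"tz": -0.004,"wx": -0.001,"wy": 0.009,"wz": -0.001,"jaw": 0.35},{"tx": 0.004,"ty": 0.125,"tz": -0.004,"wx": -0.001,"wy": 0.009,"wz": -0.001,"jaw": 0.5},{"tx": 0.004,"ty": 0.125,"tz": -0.004,"wx": -0.001,"wy": 0.009,"wz": -0.001,"jaw": 0.6},{"tx": 0.004,"ty": 0.125,"tz": -0.004,"wx": -0.001,"wy": 0.009,"wz": -0.001,"jaw": 0.8},{"tx": 0.004,"ty": 0.125,"tz": -0.004,"wx": -0.001,"wy": 0.009,"wz": -0.001,"jaw": 0.9},{"tx": 0.004,"ty": 0.125,"tz": -0.004,"wx": -0.001,"wy": 0.009,"wz": -0.001,"jaw": 0.9},{"tx": 0.004,"ty": 0.125,"tz": -0.004,"wx": -0.001,"wy": 0.009,"wz": -0.001,"jaw": 0.9},{"tx": 0.004,"ty": 0.125,"tz": -0.004,"wx": -0.001,"wy": 0.009,"wz": -0.001,"jaw": 0.9}]'

```text
time: 17.73
ee_pos: [0.4311, -0.3933, 0.1344]
orientation: [-0.706, 0.028, -0.028, 0.707]
ft_force: [0.4, -0.1, -0.8]
opening: 0.337
```

>>> arm_command --series '[{"tx": 0,"ty": -0.02,"tz": 0,"wx": 0,"wy": 0,"wz": 0,"jaw": 0.9},{"tx": 0,"ty": -0.045,"tz": 0,"wx": 0,"wy": 0,"wz": 0,"jaw": 0.9},{"tx": 0,"ty": -0.075,"tz": 0,"wx": 0,"wy": 0,"wz": 0,"jaw": 0.9},{"tx": 0,"ty": -0.11,"tz": 0,"wx": 0,"wy": 0,"wz": 0,"jaw": 0.9},{"tx": 0,"ty": -0.13,"tz": 0,"wx": 0,"wy": 0,"wz": 0,"jaw": 0.9},{"tx": 0,"ty": -0.135,"tz": 0,"wx": 0,"wy": 0,"wz": 0,"jaw": 0.9},{"tx": 0,"ty": -0.135,"tz": 0,"wx": 0,"wy": 0,"wz": 0,"jaw": 0.9}]'

```text
time: 18.6
ee_pos: [0.4309, -0.3932, 0.2689]
orientation: [-0.706, 0.028, -0.028, 0.707]
ft_force: [0.1, 0.5, -0.9]
opening: 0.335
```

```bash
python3 - <<'E'
from h import *
go([.438,.198,.285],down(np.radians(87.5)))
c=cam("wrist"); im=read_camera("wrist")[:,:,::-1]; cv2.imwrite("pics/w8.png",im); np.save("w8.npy",c)
hsv=cv2.cvtColor(np.ascontiguousarray(im),cv2.COLOR_BGR2HSV); m=cv2.inRange(hsv,(20,110,70),(35,255,255)); n,l,s,ce=cv2.connectedComponentsWithStats(m)
print([(s[i].tolist()) for i in range(1,n) if s[i][4]>80])
E
```

```text
t [-0.0396 -0.0156  0.5899] w [-0.0008 -0.0354 -0.0004] rows 9.462829123205736
[[247, 235, 22, 78, 1241], [302, 237, 22, 76, 1259]]
```

Clip held and fully squeezed (opening 31.5 mm), handles symmetric between the fingers. Carrying it over the tab.

>>> arm_command --series '[{"tx": -0.003,"ty": -0.016,"tz": 0.05,"wx": 0,"wy": -0.003,"wz": 0,"jaw": 0.9},{"tx": -0.007,"ty": -0.016,"tz": 0.1,"wx": 0,"wy": -0.006,"wz": 0,"jaw": 0.9},{"tx": -0.01,"ty": -0.016,"tz": 0.15,"wx": 0,"wy": -0.009,"wz": 0,"jaw": 0.9},{"tx": -0.013,"ty": -0.016,"tz": 0.2,"wx": 0,"wy": -0.012,"wz": 0,"jaw": 0.9},{"tx": -0.017,"ty": -0.016,"tz": 0.25,"wx": 0,"wy": -0.015,"wz": 0,"jaw": 0.9},{"tx": -0.02,"ty": -0.016,"tz": 0.3,"wx": 0,"wy": -0.018,"wz": 0,"jaw": 0.9},{"tx": -0.023,"ty": -0.016,"tz": 0.35,"wx": 0,"wy": -0.021,"wz": 0,"jaw": 0.9},{"tx": -0.027,"ty": -0.016,"tz": 0.4,"wx": 0,"wy": -0.024,"wz": 0,"jaw": 0.9},{"tx": -0.03,"ty": -0.016,"tz": 0.45,"wx": 0,"wy": -0.027,"wz": 0,"jaw": 0.9},{"tx": -0.034,"ty": -0.016,"tz": 0.5,"wx": 0,"wy": -0.03,"wz": 0,"jaw": 0.9},{"tx": -0.037,"ty": -0.016,"tz": 0.55,"wx": 0,"wy": -0.033,"wz": 0,"jaw": 0.9},{"tx": -0.039,"ty": -0.016,"tz": 0.58,"wx": 0,"wy": -0.035,"wz": 0,"jaw": 0.9},{"tx": -0.04,"ty": -0.016,"tz": 0.59,"wx": 0,"wy": -0.035,"wz": 0,"jaw": 0.9},{"tx": -0.04,"ty": -0.016,"tz": 0.59,"wx": 0,"wy": -0.035,"wz": 0,"jaw": 0.9},{"tx": -0.04,"ty": -0.016,"tz": 0.59,"wx": 0,"wy": -0.035,"wz": 0,"jaw": 0.9}]'

```text
time: 20.52
ee_pos: [0.4373, 0.1973, 0.2849]
orientation: [-0.707, 0.017, -0.015, 0.707]
ft_force: [0.9, -0.2, -0.8]
opening: 0.329
```

```bash
python3 - <<'E'
from h import *
print(robot.get_obs()["ee_pos"],robot.get_obs()["joint_positions"])
c=cam("wrist"); im=read_camera("wrist")[:,:,::-1]; cv2.imwrite("pics/w9.png",im); np.save("w9.npy",c)
t=np.ascontiguousarray(read_camera("top")[:,:,::-1]); cv2.imwrite("pics/t9.png",t)
a=cv2.resize(im[100:320,180:400],(400,400),interpolation=cv2.INTER_CUBIC); b=cv2.resize(t[130:230,140:240],(400,400),interpolation=cv2.INTER_CUBIC)
cv2.imwrite("pics/w9b.png",np.hstack([a,b]))
print("tab pred wrist",proj(c,[(.403,.1995,.15),(.473,.1965,.15)]))
E
```

```text
[0.4373 0.1973 0.2849] [ 0.2419 -0.0524  1.6559  0.0016  1.5397 -1.2835]
tab pred wrist [[285.9499 160.4355]
 [286.1181 240.5368]]
```

View pics/w9b.png

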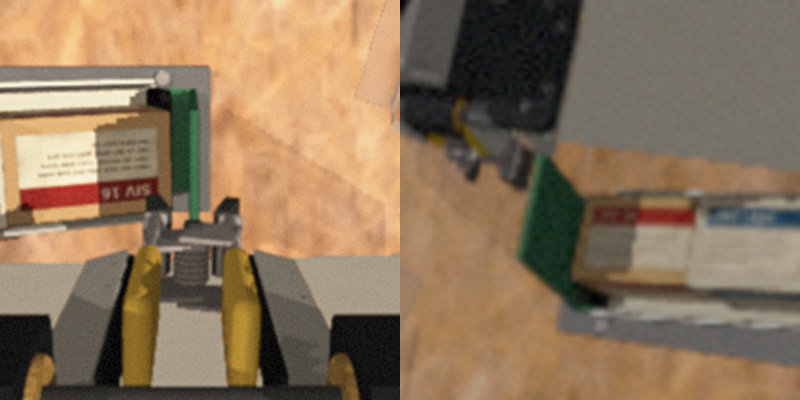

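```bash
python3 - <<'E'
from h import *
im=cv2.imread("pics/w9.png"); c=np.load("w9.npy",allow_pickle=True).item()
hsv=cv2.cvtColor(im,cv2.COLOR_BGR2HSV)
for r in range(144,224,4):
    row=hsv[r,268:296]; print(r," ".join(f"{v:3d}" if 50<h<95 and s>70 else "  ." for h,s,v in row))
print(onz(c,[(287,150),(287,160),(287,205)],.15))
for z in (.15,.1,.05,.03): print(z,proj(c,[(.403,.197,z),(.403,.202,z)]).round(1).tolist())
E
```

```text
144   .   .   .   .   .   .   .   .   .   .   .   .   .   .   .   .   .   .   .   .   .   .   .   .   .   .   .   .
148   .   .   .   .   .   .   .   .   .   .   .   .   .   .   .   .   .   .   .   .   .   .   .   .   .   .   .   .
152   .   .   .   .   .   .  74  82  81  85  84  76  72  70  81  64  56  51  58  62   .   .   .   .   .   .   .   .
156   .   .   .   .   .  19  45  58  66  71  56  65  56  70  68  67  56  48  51  62   .   .   .   .   .   .   .   .
160   .   .   .   .   .   .  37  57  64  62  59  58  60  60  56  59  61  78  76  77  89   .   .   .   .   .   .   .
164   .   .   .   .   .   .   .  56  61  63  59  68  59  62  58  59  84 107 115 120 113   .   .   .   .   .   .   .
168   .   .   .   .   .   .   .  58  65  61  66  65  64  66  64  63  80 108 113 117 112   .   .   .   .   .   .   .
172   .   .   .   .   .   .   .  58  61  61  67  62  58  64  58  63  89 101 114 120 111   .   .   .   .   .   .   .
176   .   .   .   .   .   .   .  61  62  64  60  65  62  64  62  59  85 106 122 119 113   .   .   .   .   .   .   .
180   .   .   .   .   .   .   .  56  60  68  63  62  66 
[... 743 characters left out ...]
   .   .   .
208   .   .   .   .   .   .   .   .   .   .   .   .   .   .   .   .   . 107 113 116 114   .   .   .   .   .   .   .
212   .   .   .   .   .   .   .   .   .   .   .   .   .   .   .   .   . 109 114 116 111   .   .   .   .   .   .   .
216   .   .   .   .   .   .   .   .   .   .   .   .   .   .   .   .   . 105 121 117 111   .   .   .   .   .   .   .
220   .   .   .   .   .   .   .   .   .   .   .   .   .   .   .   .   .  85  96  94  95   .   .   .   .   .   .   .
[[0.3944 0.2008 0.15  ]
 [0.4027 0.2004 0.15  ]
 [0.4411 0.1987 0.15  ]]
0.15 [[283.0, 160.6], [288.9, 160.3]]
0.1 [[283.1, 155.4], [288.3, 155.2]]
0.05 [[283.2, 151.5], [287.8, 151.3]]
0.03 [[283.3, 150.2], [287.6, 150.0]]
```

The bright top edge of the tab is at cols 284–289, parallel to the image columns, near end at x = 0.403 as expected. The jaws are centred within about 1 mm. Lowering.

>>> arm_command --series '[{"tx": 0,"ty": 0.0,"tz": 0.001,"wx": 0,"wy": 0,"wz": 0,"jaw": 0.9},{"tx": 0,"ty": 0.03,"tz": 0.001,"wx": 0,"wy": 0,"wz": 0,"jaw": 0.9},{"tx": 0,"ty": 0.05,"tz": 0.001,"wx": 0,"wy": 0,"wz": 0,"jaw": 0.9},{"tx": 0,"ty": 0.065,"tz": 0.001,"wx": 0,"wy": 0,"wz": 0,"jaw": 0.9},{"tx": 0,"ty": 0.08,"tz": 0.001,"wx": 0,"wy": 0,"wz": 0,"jaw": 0.9},{"tx": 0,"ty": 0.089,"tz": 0.001,"wx": 0,"wy": 0,"wz": 0,"jaw": 0.9},{"tx": 0,"ty": 0.09,"tz": 0.001,"wx": 0,"wy": 0,"wz": 0,"jaw": 0.9},{"tx": 0,"ty": 0.09,"tz": 0.001,"wx": 0,"wy": 0,"wz": 0,"jaw": 0.9}]'

```text
time: 21.62
ee_pos: [0.4379, 0.1986, 0.1957]
orientation: [-0.706, 0.016, -0.016, 0.708]
ft_force: [0.1, 0.5, -1.2]
opening: 0.328
```

```bash
python3 - <<'E'
from h import *
o=robot.get_obs(); print(o["ee_pos"],o["ft_force"],o["torque"],R.from_quat(o["orientation"]).as_matrix())
im=read_camera("wrist")[:,:,::-1]; cv2.imwrite("pics/w10.png",im)
s=np.ascontiguousarray(read_camera("side")[:,:,::-1]); cv2.imwrite("pics/s10.png",s)
E
```

```text
[0.4379 0.1986 0.1957] [ 0.1277  0.4786 -1.1607] [ 0.0098 -0.0498 -0.0293] [[ 0.999  -0.0003  0.0458]
 [-0.0457  0.0018  0.999 ]
 [-0.0004 -1.      0.0018]]
```

No contact force, so the tab is between the jaws. Opening slowly, then withdrawing straight up.

>>> arm_command --series '[{"tx": 0,"ty": 0.001,"tz": 0,"wx": 0,"wy": 0,"wz": 0,"jaw": 0.66},{"tx": 0,"ty": 0.001,"tz": 0,"wx": 0,"wy": 0,"wz": 0,"jaw": 0.6},{"tx": 0,"ty": 0.001,"tz": 0,"wx": 0,"wy": 0,"wz": 0,"jaw": 0.54},{"tx": 0,"ty": 0.001,"tz": 0,"wx": 0,"wy": 0,"wz": 0,"jaw": 0.48},{"tx": 0,"ty": 0.001,"tz": 0,"wx": 0,"wy": 0,"wz": 0,"jaw": 0.42},{"tx": 0,"ty": 0.001,"tz": 0,"wx": 0,"wy": 0,"wz": 0,"jaw": 0.36},{"tx": 0,"ty": 0.001,"tz": 0,"wx": 0,"wy": 0,"wz": 0,"jaw": 0.3},{"tx": 0,"ty": 0.001,"tz": 0,"wx": 0,"wy": 0,"wz": 0,"jaw": 0.2},{"tx": 0,"ty": 0.001,"tz": 0,"wx": 0,"wy": 0,"wz": 0,"jaw": 0.0},{"tx": 0,"ty": 0.001,"tz": 0,"wx": 0,"wy": 0,"wz": 0,"jaw": 0.0},{"tx": 0,"ty": 0.001,"tz": 0,"wx": 0,"wy": 0,"wz": 0,"jaw": 0.0},{"tx": 0,"ty": -0.02,"tz": 0,"wx": 0,"wy": 0,"wz": 0,"jaw": 0.0},{"tx": 0,"ty": -0.06,"tz": 0,"wx": 0,"wy": 0,"wz": 0,"jaw": 0.0},{"tx": 0,"ty": -0.11,"tz": 0,"wx": 0,"wy": 0,"wz": 0,"jaw": 0.0},{"tx": 0,"ty": -0.16,"tz": 0,"wx": 0,"wy": 0,"wz": 0,"jaw": 0.0},{"tx": 0,"ty": -0.16,"tz": 0,"wx": 0,"wy": 0,"wz": 0,"jaw": 0.0}]'

```text
time: 23.72
ee_pos: [0.4404, 0.1989, 0.3612]
orientation: [-0.705, 0.013, -0.02, 0.709]
ft_force: [-0.3, -0.4, -0.9]
opening: 0.998
```

```bash
python3 - <<'E'
from h import *
im=read_camera("wrist")[:,:,::-1]; cv2.imwrite("pics/w11.png",im)
s=np.ascontiguousarray(read_camera("side")[:,:,::-1]); cv2.imwrite("pics/s11.png",s)
a=cv2.resize(im[60:320,150:410],(400,400),interpolation=cv2.INTER_CUBIC); b=cv2.resize(s[130:270,230:370],(400,400),interpolation=cv2.INTER_CUBIC)
cv2.imwrite("pics/w11b.png",np.hstack([a,b]))
print(robot.get_obs()["ft_force"])
c=cam("wrist"); np.save("w11.npy",c); print(proj(c,[(.438,.1985,.235),(.438,.1985,.15)]))
E
```

```text
[-0.6531  0.1225  0.3219]
[[285.219  203.7192]
 [284.9043 186.1891]]
```

View pics/w11b.png

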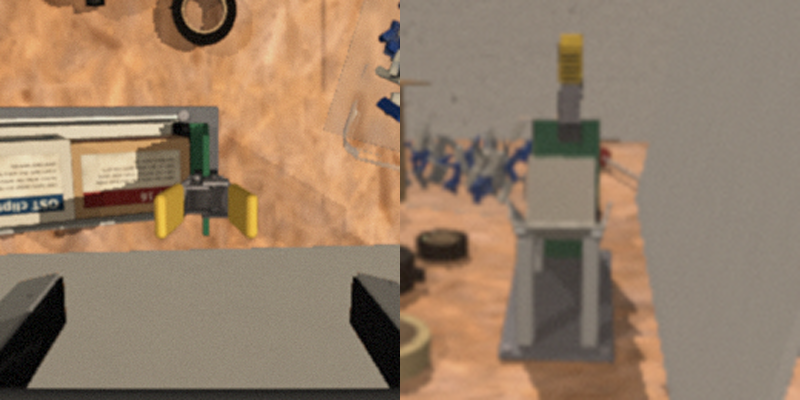

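The clip stands upright, centred and square on the tab, with both cartons still in the lane. Handing in.

```bash
python3 -c "
from bench import robot
print(robot.hand_in(), robot.get_obs()['time'])"
```

```text
the job is handed in; nothing more can be done
the job is handed in; nothing more can be done
```

The lane is refilled and marked full, and I handed the job in after about 24 s of robot time.

- **Red carton:** it was released tilted to match the lane and slid down against the stop. Its uphill edge was within a pixel or so of the predicted rest position, with about 1° of skew.
- **Blue carton:** it went in the same way and rests against the red one where predicted.
- **Clip:** it was squeezed fully open (about 31.5 mm measured over the handles), taken off the stand and released on the green tab. The last pictures show it upright, about mid-tab and square to it. At release the gripper was about 1 mm higher than planned, so I lowered it 1 mm while opening.
- **Tape and side cutter:** I never touched either. The tape is still in place in the last picture. The cutter is not in that picture, but it had not moved when last seen just before the clip was picked up.
- **Limits:** no unexpected contact forces showed in the readings after each move, and the gripper was clear of everything at hand-in.

No check failed or disagreed. The first arm command was refused because of a missing field, and nothing moved.

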